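# Vent a glaze pressure pot and take off its filler cap

### The arm

A 6-joint arm with a two-finger parallel gripper is mounted at the origin on the work surface. World frame = base frame: x ahead of the robot, y to its left, z up, the work surface at z = 0. Lengths are in mm, angles in rad, forces in N, time in s.
With the tool pointing down it reaches from about 350 to 775 mm from the base axis. Payload 7.3 kg.
Tool frame: the origin (TCP) lies at the centre of the arm's flange, where the gripper is bolted on; the fingertips stand 178 mm ahead of it and the grasp point (between the pads) lies 159 mm ahead of it; z points along the fingers, y is the direction in which the jaws open and shut (so a half turn about z gives the same grasp; the last joint's range is limited). The gripper opens to 92 mm and grips with 3 to 60 N. Pads are 19 mm wide; open, the fingers measure 130 mm over their backs; the gripper's body (75 mm by 190 mm) begins 47 mm behind the grasp point.
Start: joints at [-1.281, 0.342, 1.524, -0, 1.275, -0.146], TCP at [221.64, -475.924, 404.741] pointing down, gripper open.
Joint ranges: [-2.53, 2.53], [-0.77, 2.02], [0.04, 2.7], [-1, 4.14], [0.28, 2.66], [-3.11, 3.11]. Speed limits (rad/s): [2.57, 2.57, 3.14, 3.14, 3.14, 3.14].

### API

Orientations are given as [roll, pitch, yaw] about the fixed x, y, z axes, in that order (R = Rz(yaw) Ry(pitch) Rx(roll)).
In Python, from plant import get_obs, capture, close_job gives the robot as it stands. The module is installed in compiled form; this text tells all that it offers.
- The arm moves only by the shell command python3 -m pendant 'ROWS'. ROWS is JSON, a list of rows, each a list of 3 entries, a list of its own where there are three numbers: the shift along the tool's x, y, z in m, then the turn, a rotation vector about the tool's x, y, z in rad, then the finger opening in m, from 0 to 0.0918. In form: [[[tx, ty, tz], [wx, wy, wz], fingers], ...]. A call has 1 to 10 rows; each row is the pose to reach, as a shift and turn from the pose commanded when the call began, along the tool's axes at that moment; what a row does not reach only later rows make up. A row lasts 1/12 s, in which the tool goes at most 41.7 mm and 7.16 degrees, less where a joint would pass 70% of its speed; a pose out of reach is approached as far as the arm can. A call with a gripper value outside its range is refused whole. The fingers move at their own pace and stop on an object; the grip force is fixed at half the most. Time passes only in rows, so rows that repeat a pose let the fingers close. It gives the time, the measured TCP pose, the force and the opening at its end, in the units of the state.
- get_obs(): the state, without advancing time (a new reading comes with each control period).
- capture(name): name is "scene" or "top" or "wrist"; returns a dict with "color" (420x560x3 uint8, red, green, blue), "mtx" (3x3 intrinsics, pixels), "rvec" (rotation vector, rad) and "tvec" (3), from world to camera coordinates, as OpenCV has them. Camera axes: x right, y down, z forward; pixel columns grow to the right and rows downward; lengths in mm; the calibration is good to about 2 mm. A picture is of the moment at which its call begins. There is no depth.
- close_job(): hands the job in, once; it reports no verdict.
The state is a dict: "time": time; "joint_positions": joint angles; "dq": joint speeds; "tau": joint torques, N m; "tool_pos": TCP position; "tcp_rot": TCP orientation; "contact_force": force on the tool from outside, world axes, zero at the start; "moment": the same for the moment, N m; "grip_width": finger opening in mm.
Only numpy, scipy, OpenCV 4.12 (cv2) and the standard library are available. Lean on these libraries where they do the work, as an engineer would, in place of code of your own. Each camera call takes 0.05 s, during which the arm holds its last target. There are 200 camera calls.

### The job

Open the steel glaze pot for refilling: first turn the black vent knob on the box beside it until its pointer lines up with the raised index mark, and leave it there. Then unscrew the pot's filler cap by its round grip - the hand of its thread is not marked, so try it both ways - lift it off and finish still holding it level and still in the gripper, about 10 cm straight above the neck. Leave the pots, jar, brush and tile around it where they are.

Things in the scene. Friction and masses are not known exactly. Their poses are not given: they have to be found in the camera images.
- station: The fixed glaze station. Origin on the table under the axis of its steel pot (150 mm across); +y points from the pot to the grey vent box (axis 190 mm away, 120 x 120 mm, top at 130 mm). Both stand on a plate 190 x 400 mm, 8 mm thick. The whole is turned by any yaw up to 20 degrees.
- neck (a point): Centre of the pot's neck rim, 135 mm up, 80 mm across. Its coarse thread is hidden and may be of either hand: turned the wrong way the cap meets a hard stop after 6 to 16 degrees; the right way it turns freely, without rising, and 55 to 95 degrees from its start (best 75) it lifts straight off. Before that it lifts only about 3 mm.
- cap_grip (a point): Grip point of the loose steel cap (about 400 g), on its axis in its upright round fluted grip: 42 mm across, 36 mm high. It is 14 mm below the grip's top, 22 mm above the top of the 84 mm flange, and 30 mm above the rim when screwed on. A boss goes 21 mm into the neck. It rests on the rim by its weight; at a stop the fingers slip round it.
- vent (a joint): Angle of the black vent knob on top of the vent box, rad, growing anticlockwise seen from above, range 0 to 1.9; it stays where it is left (friction about 0.06 N m). At angle a its pointer points along the station's +x turned anticlockwise by a.
- vent_grip (a point): Grip point of the vent knob, on its vertical axis, 163 mm above the table: upright bar 54 mm long along the knob's x, 13 mm thick, 34 mm high (top 12 mm above the point, its foot disc of 58 mm diameter 22 mm below it). The knob's +x is the end with the pointer nose (reaching 40 mm from the axis) and a pale line on the bar's top.
- index_mark (a point): The index mark: a raised dark steel tab 12 x 5 x 8 mm on the pale ring round the vent knob, 48 mm out from the knob's axis. Its +x points outward from the knob's axis, through the mark. The ring does not turn. The mark lies 0.9 to 1.6 rad anticlockwise from the station's +x.
- mug_a: cream stoneware mug, 80 mm across, 85 mm high, standing just right of the pot. Not to be disturbed; origin at the centre of its underside.
- mug_b: rust-brown stoneware mug, 80 mm across, 85 mm high, beyond the station. Not to be disturbed; origin at the centre of its underside.
- bowl: dark glazed bowl, 110 mm across, 45 mm high, beyond the station. Not to be disturbed; origin at the centre of its underside.
- brush: glaze brush lying on the robot's side of the station. Not to be disturbed; origin at the centre of its underside.
- glaze_jar: closed glaze jar, 60 mm across, 75 mm high, beyond the vent box. Not to be disturbed; origin at the centre of its underside.
- pepper_vase: small cream vase, 68 mm across, 100 mm high, on the left of the table. Not to be disturbed; origin at the centre of its underside.
- test_tile: unglazed tile 100 x 50 x 12 mm lying on the right of the table. Not to be disturbed; origin at the centre of its underside.
Mind the look-alikes: they are no part of the job. Leave any blue look-alike of the part that bears cap_grip alone.

How it is judged:
By the outcome, as a careful person would: the job done as asked, in the order asked, and still so for the second after the job is handed in, while the arm keeps its last pose, push and grip.
It also fails if it takes over 48 s, if anything falls off the work surface, if the arm or the gripper's body presses on something with over 40 N, if the wrist force passes 120 N, or if a joint passes its speed limit or range.

## Working session

There is one attempt and no reset: what is moved stays moved. The work goes in short steps, Python scripts to look and compute and a shell command to move; the robot and the scene stay as the last step left them, time stands still between calls to the robot, and variables do not carry over. Pictures are saved under pics/ and viewed, about 8 in all and at most 12, crops included, and the job is handed in when it is done.

```bash
mkdir -p pics
cat > h.py <<'E'
import numpy as np, cv2
from plant import get_obs, capture
from scipy.spatial.transform import Rotation as R
def cam(n):
    c=capture(n); c['R']=cv2.Rodrigues(np.array(c['rvec'],float))[0]; c['t']=np.array(c['tvec'],float).ravel(); c['K']=np.array(c['mtx'],float); return c
def ray(c,u,v,z):
    d=c['R'].T@np.linalg.inv(c['K'])@np.array([u,v,1.]); o=-c['R'].T@c['t']
    return (o+d*(z-o[2])/d[2])
def proj(c,p):
    q=c['K']@(c['R']@np.array(p,float)+c['t']); return q[:2]/q[2]
def save(c,f,crop=None,s=1):
    im=c['color'][:,:,::-1]
    if crop: im=im[crop[1]:crop[3],crop[0]:crop[2]]
    cv2.imwrite(f,cv2.resize(im,None,fx=s,fy=s,interpolation=cv2.INTER_CUBIC))
E
python3 - <<'E'
from h import *
import pickle
a=cam('top');b=cam('scene')
pickle.dump((a,b),open('c0.pkl','wb'))
save(a,'pics/top0.png',s=1.4);save(b,'pics/scene0.png',s=1.4)
for c in(a,b):print(-c['R'].T@c['t'],c['R'].tolist(),c['K'].tolist())
print(get_obs())
E
```

```text
[ 388.31773001  -25.45179015 1488.07087342] [[-0.020236814131765812, -0.9997853225418619, -0.004447491839355888], [-0.9950163667876336, 0.020574302181545434, -0.0975660182362656], [0.09763657705252286, 0.0024509017946897846, -0.995219117532345]] [[531.9618373882272, 0.0, 273.42584524837196], [0.0, 531.9618373882272, 210.5048343798926], [0.0, 0.0, 1.0]]
[1244.74520795 -468.19562649 1243.25698668] [[0.5236530844698803, 0.8519309154045087, -0.0010781944242123087], [0.684755032917099, -0.4216480096859196, -0.5944102125826957], [-0.5068510550643881, 0.3105264422008832, -0.8041612628535263]] [[499.4216956189483, 0.0, 277.6969047895044], [0.0, 499.4216956189483, 217.53601913719226], [0.0, 0.0, 1.0]]
{'time': 0.1, 'joint_positions': array([-1.28100881e+00,  3.42664658e-01,  1.52485165e+00,  4.65546977e-06,
        1.27541600e+00, -1.46013885e-01]), 'dq': array([ 0.00040235, -0.00095968, -0.00466761, -0.00071239, -0.00038126,
       -0.00026844]), 'tau': array([ 2.14618260e-03, -4.32002556e+01, -2.44694817e+01,  7.18892715e-02,
        5.26707165e-02, -5.53426821e-05]), 'tool_pos': array([ 221.60728617, -475.82614464,  404.13265516]), 'tcp_rot': array([-3.14026790e+00, -1.99318257e-04,  4.35799916e-01]), 'contact_force': array([-0.61524639,  0.7989357 ,  0.33343654]), 'moment': array([-0.00700316, -0.05769986,  0.05184044]), 'grip_width': 91.89282764312117}
```

View pics/top0.png

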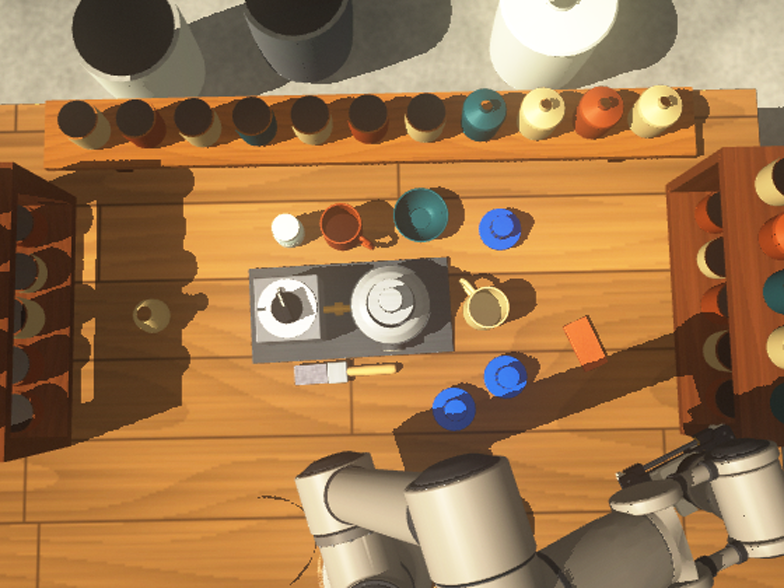

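View pics/scene0.png

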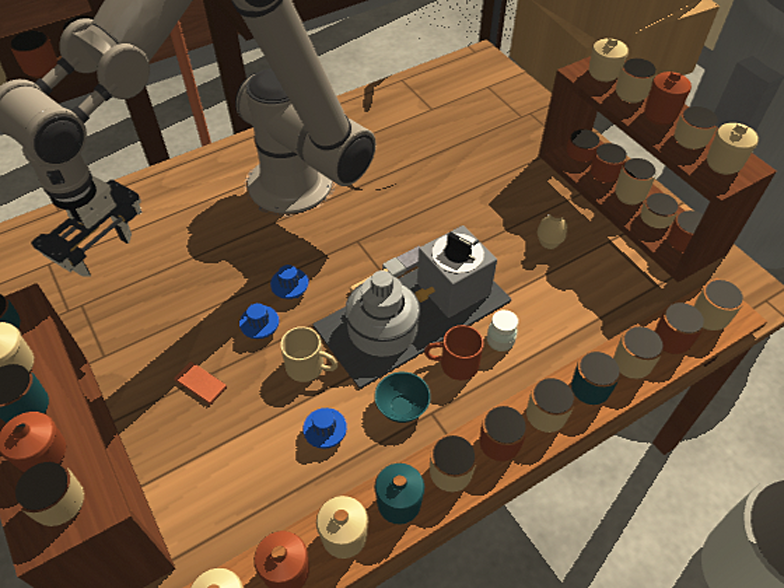

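Top view: the steel cap is on the pot at about (392,303) and the vent knob at (287,305), both in the 1.4x picture. The blue caps at (500,229), (505,375) and (454,408) are look-alikes lying on the table. The target is the grey steel cap on the pot beside the grey box. I'll confirm that in a crop.

Run:
```python
from h import *
import pickle
a,b=pickle.load(open('c0.pkl','rb'))
save(a,'pics/crop0.png',(170,180,330,265),5)
for n,u,v,z in [('grip',278.5,214.5,179),('knob',205,217.5,175)]: print(n,ray(a,u,v,z))
# dark plate for yaw
im=cv2.cvtColor(a['color'],cv2.COLOR_RGB2HSV)
m=((im[:,:,1]<60)).astype(np.uint8)*255
m[:175]=0;m[270:]=0;m[:,:165]=0;m[:,335:]=0
cs=cv2.findContours(m,0,2)[0];c=max(cs,key=cv2.contourArea)
r=cv2.minAreaRect(c);bx=cv2.boxPoints(r);print(r)
P=np.array([ray(a,*p,8)[:2] for p in bx]);print(P.round(0).tolist(),P.mean(0))
for i in range(4):
    e=P[(i+1)%4]-P[i];print(np.linalg.norm(e),np.degrees(np.arctan2(e[1],e[0])))
```

```text
grip [506.56947037 -34.56158445 179.        ]
knob [503.22663292 147.68939369 175.        ]
((249.78549194335938, 221.20999145507812), (66.99828338623047, 143.0405731201172), 86.53176879882812)
[[591.0, 250.0], [607.0, -152.0], [420.0, -158.0], [404.0, 239.0]] [505.45233998  44.74672319]
401.6346943742552 -87.69580627491818
187.60144651754118 -178.2052399664608
396.71058580105813 92.29357738278321
187.54879216151213 3.298981067763512
```

View pics/crop0.png

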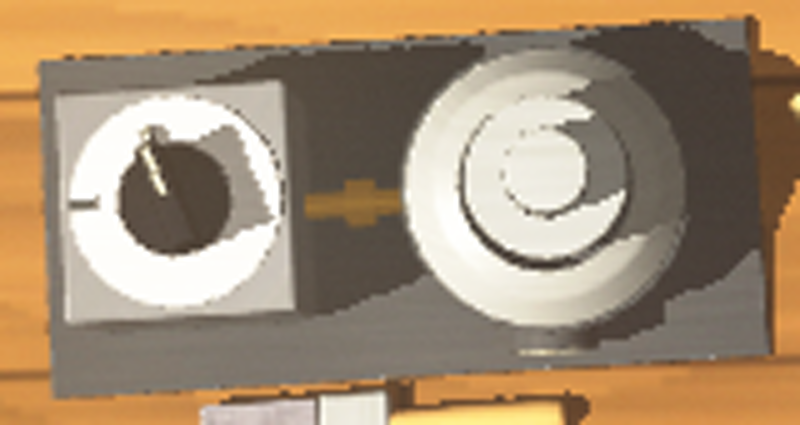

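The crop confirms the steel cap with grip centre near (545,170) in the crop, on the pot. The knob is at about (176,198) with its pointer up-left at (150,135), and the index mark is at left (85,204). The jaws are already roughly aligned with the knob bar, so I'll move above it.

```bash
python3 -m pendant '[[[0.041,-0.035,-0.03],[0,0,0],0.06],[[0.08,-0.07,-0.03],[0,0,0],0.06],[[0.11,-0.095,-0.03],[0,0,0],0.06],[[0.14,-0.12,-0.03],[0,0,0],0.06],[[0.17,-0.147,-0.03],[0,0,0],0.06],[[0.2,-0.173,-0.03],[0,0,0],0.06],[[0.23,-0.2,-0.03],[0,0,0],0.06],[[0.26,-0.225,-0.03],[0,0,0],0.06],[[0.26,-0.225,-0.03],[0,0,0],0.06]]'
```

```text
time: 0.85
tool_pos: [363.0, -158.4, 434.7]
tcp_rot: [-3.14, -0.001, 0.438]
contact_force: [0.0, 0.4, -0.8]
grip_width: 59.9
```

```bash
python3 -m pendant '[[[0.03,-0.026,0],[0,0,0],0.06],[[0.06,-0.052,0],[0,0,0],0.06],[[0.09,-0.078,0],[0,0,0],0.06],[[0.12,-0.104,0],[0,0,0],0.06],[[0.15,-0.13,0],[0,0,0],0.06],[[0.18,-0.156,0],[0,0,0],0.06],[[0.21,-0.182,0],[0,0,0],0.06],[[0.24,-0.208,0],[0,0,0],0.06],[[0.257,-0.222,0],[0,0,0],0.06],[[0.257,-0.222,0],[0,0,0],0.06]]'
python3 - <<'E'
from h import *
c=cam('wrist');import pickle;pickle.dump(c,open('w1.pkl','wb'));save(c,'pics/w1.png',s=1.4)
o=get_obs();print(o['tool_pos'],o['tcp_rot'],-c['R'].T@c['t'],proj(c,[501,148,175]))
E
```

```text
time: 1.68
tool_pos: [502.6, 151.1, 433.7]
tcp_rot: [-3.14, 0.0, 0.44]
contact_force: [-0.5, -0.8, -0.4]
grip_width: 59.9
[501.91115576 149.36169163 433.74838215] [-3.14116666e+00  1.45378127e-03  4.39283948e-01] [562.44592358 180.28229427 414.29245925] [282.10804715 216.56913414]
```

View pics/w1.png

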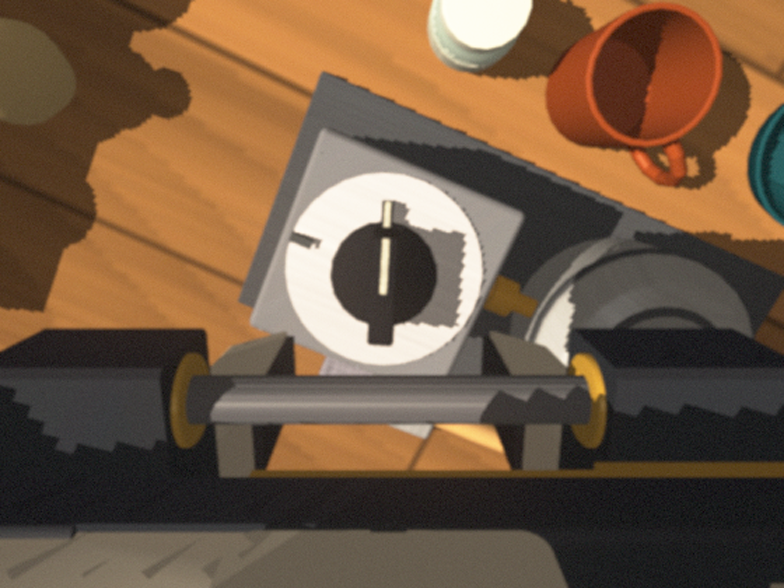

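The wrist view shows the bar at column ~384, with its pale line from (387,238) to (383,295) and its nose at (388,205). The foot disc centre is about (384,274), the ring centre about (384,268), and the mark runs from (292,238) to (318,246).

Run:
```python
from h import *
import pickle
c=pickle.load(open('w1.pkl','rb'));s=1.4
P=lambda u,v,z:ray(c,u/s,v/s,z)
for n,u,v,z in [('disc L',331,274,141),('disc R',437,274,141),('ringL',285,268,131),('ringR',485,268,131),('ringT',385,171,131),('ringB',385,365,131),('mark out',291,238,139),('mark in',318,246,139),('lineA',387,238,175),('lineB',383,295,175),('noseA',388,202,160),('barend',380,345,141)]: print(n,P(u,v,z).round(1))
C=np.array([500.6,147.8]);
A=P(388,238,175);B=P(383.5,295,175);print('line ang',np.degrees(np.arctan2(*(A-B)[1::-1])))
d=P(291,238,139)-P(318,246,139);print('mark dir',np.degrees(np.arctan2(d[1],d[0])))
g=cv2.cvtColor(c['color'],cv2.COLOR_RGB2GRAY)
# mark blob: dark on pale around
x0,y0,x1,y1=[int(q/s) for q in (286,228,326,256)]
print(g[y0:y1,x0:x1])
```

```text
disc L [492.4 181.3 141. ]
disc R [516.5 130.1 141. ]
ringL [482.1 205.6 131. ]
ringR [529.1 105.8 131. ]
ringT [553.  177.9 131. ]
ringB [453.6 131.3 131. ]
mark out [500.7 208.3 139. ]
mark in [502.9 193.6 139. ]
lineA [527.6 164.7 175. ]
lineB [502.2 154.8 175. ]
noseA [541.4 170.7 160. ]
barend [467.  140.6 141. ]
line ang 20.746523548064083
mark dir 98.38246929173161
[[166 169 169 161 159 171 205 238 247 250 249 249 248 247 248 246 246 246
  246 246 247 247 246 247 247 246 247 247]
 [167 171 169 163 158 175 219 243 249 249 249 250 249 248 248 248 248 247
  247 246 246 246 246 246 246 247 246 246]
 [170 170 162 159 152 169 213 242 249 248 249 250 249 249 249 249 248 248
  247 247 246 246 246 246 246 246 246 246]
 [169 168 160 153 138 139 176 216 233 238 244 248 250 248 248 250 249 248
  248 247 247 246 246 245 246 246 245 246]
 [170 165 157 150 121 109 123 139 153 174 205 228 233 237 243 248 249 248
  249 249 248 248 248 248 247 246 245 246]
 [168 165 155 136 118 100  96  92  92 103 128 155 164 181 209 228 235 244
  246 248 248 249 248 248 248 247 246 245]
 [167 162 149 132 109 1
[... 915 characters left out ...]
171 205 236 246 248 247 247 247 247 242 236 224 207 185 160 136 129 159
  212 233 225 184 156 176 220 243 247 247]
 [175 214 239 247 248 248 249 248 247 248 246 243 239 234 218 192 178 197
  228 240 231 210 202 210 233 243 245 246]
 [186 223 242 246 247 247 247 247 248 247 248 247 247 246 241 235 227 232
  240 243 240 238 238 238 242 245 245 245]
 [192 227 242 246 247 247 247 247 247 247 248 248 247 247 246 246 244 244
  244 244 242 243 244 244 243 245 245 245]
 [196 229 243 244 246 246 246 245 248 247 247 248 247 248 247 247 247 246
  246 246 245 244 244 243 244 243 245 243]
 [206 233 243 245 245 245 245 246 246 246 246 247 247 247 247 247 248 248
  246 246 246 245 244 245 243 244 244 243]]
```

```bash
python3 -m pendant '[[[0.004,-0.005,0.03],[0,0,0.065],0.06],[[0.004,-0.005,0.06],[0,0,0.065],0.06],[[0.004,-0.005,0.08],[0,0,0.065],0.06],[[0.004,-0.005,0.08],[0,0,0.065],0.06],[[0.004,-0.005,0.08],[0,0,0.065],0.06]]'
python3 - <<'E'
from h import *
o=get_obs();print(o['tool_pos'],o['tcp_rot'])
yaw=o['tcp_rot'][2];t=np.array([504,155.3])-o['tool_pos'][:2];print(t@[np.cos(yaw),np.sin(yaw)],t@[np.sin(yaw),-np.cos(yaw)])
E
```

```text
time: 2.15
tool_pos: [502.9, 152.9, 354.4]
tcp_rot: [-3.141, 0.002, 0.37]
contact_force: [-0.2, 0.3, 0.5]
grip_width: 59.9
[502.89634112 152.86410656 354.36847257] [-3.14136224e+00  2.40914574e-03  3.69851568e-01]
1.9095501309706389 -1.8722334473155713
```

```bash
python3 -m pendant '[[[0.002,-0.002,0.015],[0,0,0],0.06],[[0.002,-0.002,0.03],[0,0,0],0.06],[[0.002,-0.002,0.03],[0,0,0],0.06],[[0.002,-0.002,0.03],[0,0,0],0.03],[[0.002,-0.002,0.03],[0,0,0],0.0],[[0.002,-0.002,0.03],[0,0,0],0.0],[[0.002,-0.002,0.03],[0,0,0],0.0],[[0.002,-0.002,0.03],[0,0,0],0.0]]'; python3 -c "
from h import *
o=get_obs();print(o['tool_pos'],o['tcp_rot'],o['moment'])"
```

```text
time: 2.82
tool_pos: [504.4, 156.3, 325.5]
tcp_rot: [3.141, -0.001, 0.371]
contact_force: [-0.4, 0.5, -0.1]
grip_width: 31.1
[504.40343468 156.33133921 325.49027615] [ 3.14119160e+00 -1.32272883e-03  3.70794495e-01] [-0.04676143  0.0181369  -0.04225867]
```

```bash
python3 -m pendant '[[[0,0,0],[0,0,0],0.0],[[0,0,0],[0,0,0],0.0],[[0,0,0],[0,0,0],0.0],[[0,0,0],[0,0,0],0.0],[[0,0,0],[0,0,0],0.0],[[0,0,0],[0,0,0],0.0]]'; python3 -c "
from h import *
o=get_obs();print(o['tool_pos'],o['tcp_rot'],o['moment'])"
```

```text
time: 3.32
tool_pos: [504.6, 155.6, 324.9]
tcp_rot: [3.14, -0.0, 0.371]
contact_force: [0.9, -5.2, 0.2]
grip_width: 12.9
[504.61925983 155.63220926 324.86528066] [ 3.13957309e+00 -1.51610561e-04  3.70933533e-01] [-0.80826444 -0.14612873  0.04954721]
```

```bash
python3 -m pendant '[[[0,0.001,0],[0,0,-0.12],0.0],[[0,0.001,0],[0,0,-0.24],0.0],[[0,0.001,0],[0,0,-0.36],0.0],[[0,0.001,0],[0,0,-0.48],0.0],[[0,0.001,0],[0,0,-0.6],0.0],[[0,0.001,0],[0,0,-0.72],0.0],[[0,0.001,0],[0,0,-0.84],0.0],[[0,0.001,0],[0,0,-0.96],0.0],[[0,0.001,0],[0,0,-1.08],0.0],[[0,0.001,0],[0,0,-1.19],0.0]]'; python3 -m pendant '[[[0,0,0],[0,0,-0.03],0.0],[[0,0,0],[0,0,-0.05],0.0],[[0,0,0],[0,0,-0.05],0.0],[[0,0,0],[0,0,-0.05],0.0]]'
python3 - <<'E'
from h import *
o=get_obs();print(o['tool_pos'],o['tcp_rot'],o['moment'],o['joint_positions'])
c=cam('wrist');import pickle;pickle.dump(c,open('w2.pkl','wb'));save(c,'pics/w2.png',s=1.4)
E
```

```text
time: 4.15
tool_pos: [503.6, 156.2, 324.8]
tcp_rot: [-3.138, -0.001, 1.567]
contact_force: [-6.3, 3.3, 4.8]
grip_width: 12.9
time: 4.48
tool_pos: [503.5, 156.2, 324.8]
tcp_rot: [-3.138, -0.001, 1.611]
contact_force: [-6.5, 3.1, 5.8]
grip_width: 12.8
[503.53944495 156.17771333 324.80728819] [-3.13830519e+00 -1.40056082e-03  1.61124123e+00] [0.57645398 0.92074038 0.0696825 ] [0.15484938 0.42487188 1.63442095 0.00199739 1.08540674 0.11346754]
```

View pics/w2.png

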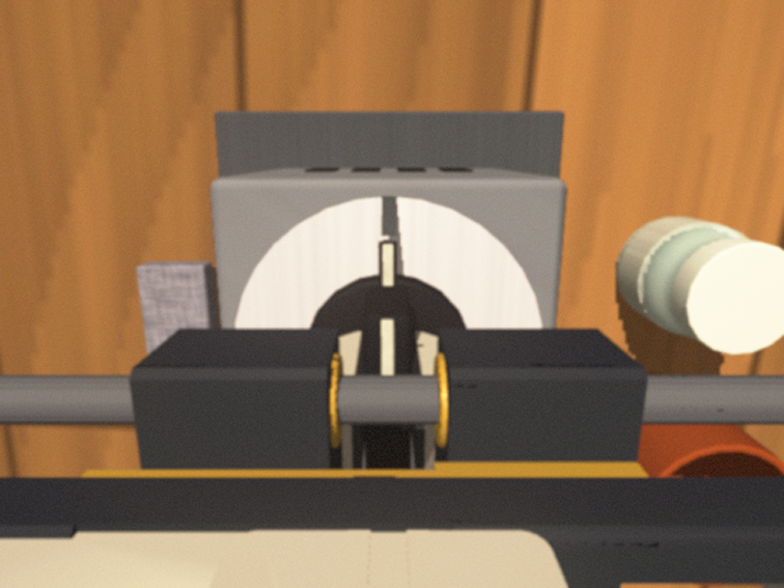

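The pointer is at column ~388 (rows 240–290) and the mark at ~389 (rows 197–235), so they nearly coincide. I'll measure the residual.

Run:
```python
from h import *
import pickle
c=pickle.load(open('w2.pkl','rb'));g=cv2.cvtColor(c['color'],cv2.COLOR_RGB2GRAY)
for v in list(range(138,208,4))+list(range(228,260,5)): print(v,g[v,266:294])
for n,u,v,z in [('mark',277.9,150,139),('nose',276.9,180,160),('line',276.9,245,175),('axis?',0,0,0)][:3]: print(n,ray(c,u,v,z))
```

```text
138 [151 149 148 147 148 151 147 150 146 146 150 147 146 146 146 144 148 147
 148 144 150 146 151 149 143 151 148 148]
142 [236 236 235 235 237 230 196 135  97  91  90  94  88  92  91  95 123 186
 228 240 241 239 239 239 237 233 229 223]
146 [242 241 240 238 237 233 201 137  97  94  95  92  95  97  92  95 105 155
 218 242 245 245 244 246 244 244 242 241]
150 [243 241 239 237 238 233 202 139 100  93  94  97  92  94  92  98  98 145
 214 243 246 245 244 245 244 244 242 242]
154 [241 239 237 237 236 227 183 123  98  93  98  93  96  90  92  92 103 133
 190 234 242 246 245 245 244 244 242 241]
158 [241 241 236 238 235 225 180 124  98  96  95  91  93  93  95  90  99 112
 156 214 240 244 244 244 243 244 241 240]
162 [241 239 239 238 235 222 180 124  94  94  95  98  91  99  97  94  99 110
 152 213 241 244 244 244 243 243 241 241]
166 [240 239 237 237 234 224 180 128  99  98  97  97  94  96  93  96 101 108
 130 170 219 238 244 243 242 241 240 239]
170 [241 238 237 236 236 236 233 227 218 213 206 176 135 118 117 121 120 122
 125 152 210 238 244 244 243 242 241 240]
174 [242 239 237 215 159  96 
[... 1284 characters left out ...]
 224 230 233 232 230 231 225 194 132  68  48
  45  47  46  45  46  47  43  46  41  41]
243 [ 48  49  49  45  50  92 156 210 227 231 232 230 229 223 192 130  74  46
  48  48  42  51  53  41  40  44  38  34]
248 [ 46  48  48  45  49  89 153 207 226 231 231 231 231 226 196 136  77  45
  40  43  40  41  43  46  45  43  40  41]
253 [ 45  42  43  43  46  95 160 214 230 232 232 230 230 226 194 136  76  50
  39  47  46  42  43  45  42  41  33  41]
258 [ 49  43  41  40  49  92 157 212 229 232 232 230 228 224 195 138  71  46
  45  45  46  37  40  37  43  44  28  32]
mark [501.56217352 205.8013392  139.        ]
nose [501.57939504 196.23548447 160.        ]
line [502.503426   174.69540024 175.        ]
```

```bash
python3 -m pendant '[[[0,0,0],[0,0,0],0.05],[[0,0,0],[0,0,0],0.05],[[0,0,0],[0,0,0],0.05],[[0,0,0],[0,0,0],0.05],[[0,0,-0.03],[0,0,0],0.07],[[0,0,-0.06],[0,0,0],0.09],[[0,0,-0.09],[0,0,0],0.09],[[0,0,-0.1],[0,0,0],0.09],[[0,0,-0.1],[0,0,0],0.09],[[0,0,-0.1],[0,0,0],0.09]]'
python3 - <<'E'
from h import *
o=get_obs();print(o['tool_pos'],o['tcp_rot'],o['moment'])
c=cam('wrist');import pickle;pickle.dump(c,open('w3.pkl','wb'))
a,b=proj(c,[504,155,135]),proj(c,[502,205,140]);print(a,b)
save(c,'pics/w3.png',(170,80,390,245),3.5)
E
```

```text
time: 5.37
tool_pos: [504.5, 155.3, 424.1]
tcp_rot: [-3.142, 0.0, 1.611]
contact_force: [0.3, -0.3, -0.4]
grip_width: 74.9
[504.5329576  155.32211874 424.13608165] [-3.14151356e+00  1.23919645e-04  1.61064964e+00] [-0.0491751  -0.05879347  0.0509641 ]
[275.980157   202.51757209] [275.91634223 134.42802225]
```

View pics/w3.png

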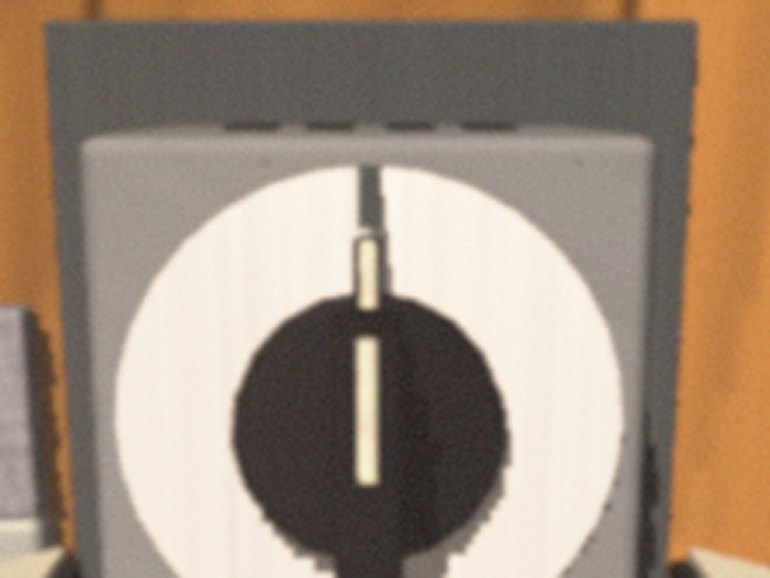

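The picture shows pointer line and nose at columns 367–368 and the mark centred at ~369, so the knob is on the mark to within about half a degree. Next the cap.

```bash
python3 -m pendant '[[[-0.035,0,0],[0,0,0],0.09],[[-0.07,0,0],[0,0,0],0.09],[[-0.105,0,0],[0,0,0],0.09],[[-0.14,0,0],[0,0,0],0.09],[[-0.17,0,0],[0,0,0],0.09],[[-0.19,0,0],[0,0,0],0.09],[[-0.19,0,0],[0,0,0],0.09],[[-0.19,0,0],[0,0,0],0.09]]'
python3 - <<'E'
from h import *
o=get_obs();print(o['tool_pos'],o['tcp_rot'],o['moment'])
c=cam('wrist');import pickle;pickle.dump(c,open('w4.pkl','wb'))
print(proj(c,[511.6,-34.5,179]),proj(c,[506.5,-34.5,179]))
save(c,'pics/w4.png',s=1.4)
E
```

```text
time: 6.08
tool_pos: [512.1, -35.3, 422.8]
tcp_rot: [-3.138, -0.001, 1.608]
contact_force: [-0.3, 0.8, -0.2]
grip_width: 90.0
[512.08723794 -35.25601095 422.79511138] [-3.13814210e+00 -1.11044293e-03  1.60841421e+00] [ 0.02799158 -0.08320264 -0.00780981]
[277.2264487  218.90382057] [269.05040516 218.60020381]
```

View pics/w4.png

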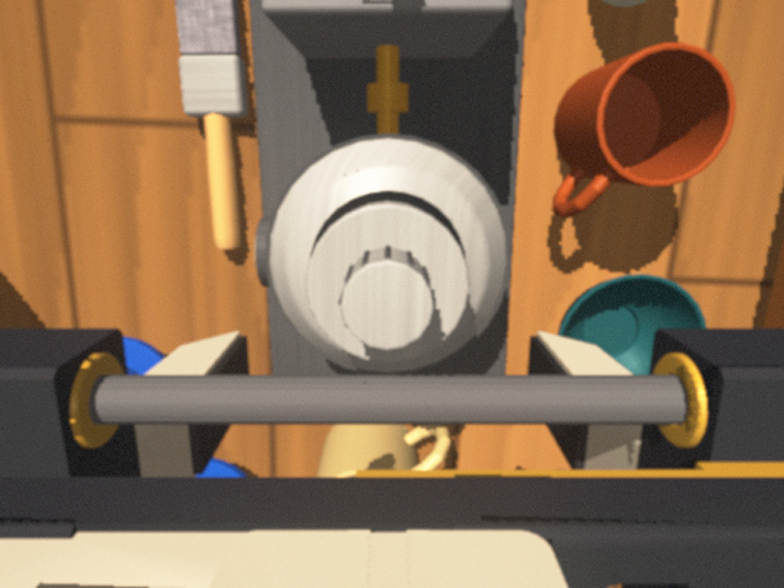

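The grip top centre is at (387,305), which is (276.5,217.9) full-size. That is within 1 mm of the predicted (511.6,-34.5), so I'll descend.

```bash
python3 -m pendant '[[[0.001,0,0.03],[0,0,0],0.09],[[0.001,0,0.06],[0,0,0],0.09],[[0.001,0,0.085],[0,0,0],0.09],[[0.001,0,0.097],[0,0,0],0.09],[[0.001,0,0.097],[0,0,0],0.06],[[0.001,0,0.097],[0,0,0],0.05],[[0.001,0,0.097],[0,0,0],0.05],[[0.001,0,0.097],[0,0,0],0.05]]'; python3 -c "
from h import *
o=get_obs();print(o['tool_pos'],o['tcp_rot'],o['moment'])"
```

```text
time: 6.8
tool_pos: [512.6, -33.0, 328.9]
tcp_rot: [3.139, 0.001, 1.612]
contact_force: [-0.6, -0.1, 0.4]
grip_width: 68.2
[512.56900563 -33.03480044 328.89766152] [3.13930574e+00 5.93160809e-04 1.61150485e+00] [ 0.01985355 -0.07245802  0.00452011]
```

```bash
python3 -m pendant '[[[0,0,0],[0,0,0],0.03],[[0,0,0],[0,0,0],0.03],[[0,0,0],[0,0,0],0.03],[[0,0,0],[0,0,0],0.03],[[0,0,0],[0,0,0],0.03],[[0,0,0],[0,0,0],0.03]]'; python3 -c "
from h import *
o=get_obs();print(o['tool_pos'],o['tcp_rot'],o['moment'],o['joint_positions'])"
```

```text
time: 7.3
tool_pos: [512.0, -33.5, 328.0]
tcp_rot: [-3.141, 0.0, 1.611]
contact_force: [-3.3, 0.8, 4.3]
grip_width: 41.6
[511.97165746 -33.46083343 327.9937243 ] [-3.14110139e+00  1.23062494e-04  1.61079000e+00] [-0.01134683  0.50556586 -0.0113288 ] [-2.14662136e-01  3.97057398e-01  1.67003412e+00 -2.76101607e-04
  1.07494557e+00 -2.54524358e-01]
```

```bash
python3 -m pendant '[[[0,0,0],[0,0,-0.08],0.03],[[0,0,0],[0,0,-0.16],0.03],[[0,0,0],[0,0,-0.24],0.03],[[0,0,0],[0,0,-0.32],0.03],[[0,0,0],[0,0,-0.36],0.03]]'; python3 -c "
from h import *
o=get_obs();print(o['tool_pos'],o['tcp_rot'],o['moment'],o['tau'],o['contact_force'])"
```

```text
time: 7.72
tool_pos: [512.2, -33.6, 327.8]
tcp_rot: [3.141, -0.0, 1.973]
contact_force: [-0.2, -3.4, 1.1]
grip_width: 41.1
[512.20014853 -33.56445433 327.7906227 ] [ 3.14130058e+00 -1.03730351e-04  1.97313990e+00] [-0.39760517 -0.03822345 -0.69706036] [  0.80123149 -42.37996817 -22.10257888  -0.16836667  -0.36051708
  -0.62458243] [-0.18744982 -3.38012918  1.05947237]
```

Moment about z is −0.70 N m, so this is the hard stop and anticlockwise is wrong. I'll turn clockwise about 86° (75° plus the ~11° already turned).

```bash
python3 -m pendant '[[[0,0,0],[0,0,0.08],0.03],[[0,0,0],[0,0,0.16],0.03],[[0,0,0],[0,0,0.24],0.03],[[0,0,0],[0,0,0.32],0.03],[[0,0,0],[0,0,0.4],0.03],[[0,0,0],[0,0,0.48],0.03],[[0,0,0],[0,0,0.56],0.03],[[0,0,0],[0,0,0.64],0.03],[[0,0,0],[0,0,0.72],0.03],[[0,0,0],[0,0,0.75],0.03]]'; python3 -c "
from h import *
o=get_obs();print(o['moment'])"; python3 -m pendant '[[[0,0,0],[0,0,0.08],0.03],[[0,0,0],[0,0,0.16],0.03],[[0,0,0],[0,0,0.24],0.03],[[0,0,0],[0,0,0.32],0.03],[[0,0,0],[0,0,0.4],0.03],[[0,0,0],[0,0,0.48],0.03],[[0,0,0],[0,0,0.56],0.03],[[0,0,0],[0,0,0.64],0.03],[[0,0,0],[0,0,0.72],0.03],[[0,0,0],[0,0,0.75],0.03]]'
python3 - <<'E'
from h import *
o=get_obs();print(o['tool_pos'],o['tcp_rot'],o['moment'],o['contact_force'])
E
```

```text
time: 8.55
tool_pos: [512.5, -33.5, 327.8]
tcp_rot: [3.14, -0.0, 1.217]
contact_force: [-0.0, -0.7, 1.0]
grip_width: 41.4
[-0.00741899 -0.07413697  0.110629  ]
time: 9.38
tool_pos: [512.5, -33.6, 327.8]
tcp_rot: [3.141, -0.001, 0.467]
contact_force: [0.4, -0.1, 0.8]
grip_width: 41.5
[512.49349581 -33.5531034  327.81873442] [ 3.14080774e+00 -9.00409346e-04  4.66676155e-01] [-0.06121739 -0.01466157  0.08541439] [ 0.36501932 -0.13945883  0.84237709]
```

It turned freely, with a moment of about 0.1 N m. Next a gentle test lift.

```bash
python3 -m pendant '[[[0,0,-0.002],[0,0,0],0.03],[[0,0,-0.004],[0,0,0],0.03],[[0,0,-0.006],[0,0,0],0.03],[[0,0,-0.008],[0,0,0],0.03],[[0,0,-0.008],[0,0,0],0.03]]'
python3 - <<'E'
from h import *
o=get_obs();print(o['tool_pos'],o['tcp_rot'],o['moment'],o['contact_force'])
E
```

```text
time: 9.8
tool_pos: [512.3, -33.5, 335.9]
tcp_rot: [3.141, -0.0, 0.471]
contact_force: [0.6, -0.6, -5.3]
grip_width: 41.6
[512.27352228 -33.45575054 335.94525575] [ 3.14127457e+00 -2.66637750e-04  4.71272160e-01] [-0.01183001  0.01041924 -0.01382031] [ 0.59771025 -0.58668193 -5.30990687]
```

```bash
python3 -m pendant '[[[0,0,-0.01],[0,0,0],0.03],[[0,0,-0.025],[0,0,0],0.03],[[0,0,-0.04],[0,0,0],0.03],[[0,0,-0.055],[0,0,0],0.03],[[0,0,-0.07],[0,0,0],0.03],[[0,0,-0.083],[0,0,0],0.03],[[0,0,-0.09],[0,0,0],0.03],[[0,0,-0.092],[0,0,0],0.03],[[0,0,-0.092],[0,0,0],0.03],[[0,0,-0.092],[0,0,0],0.03]]';  python3 -m pendant '[[[0,0,0],[0,0,0],0.03],[[0,0,0],[0,0,0],0.03],[[0,0,0],[0,0,0],0.03],[[0,0,0],[0,0,0],0.03],[[0,0,0],[0,0,0],0.03],[[0,0,0],[0,0,0],0.03]]'
python3 - <<'E'
from h import *
o=get_obs();print(o['tool_pos'],o['tcp_rot'],o['dq'].round(3),o['contact_force'])
a=cam('scene');b=cam('top')
A=a['color'][100:330,150:440];B=b['color'][120:300,130:450]
A=cv2.resize(A,(500,396));B=cv2.resize(B,(500,281))
o=np.zeros((396+204,500,3),np.uint8);o[:396]=A;o[396:,:363]=cv2.resize(B,(363,204))
cv2.imwrite('pics/fin.png',o[:,:,::-1])
E
```

```text
time: 10.63
tool_pos: [512.0, -33.4, 427.1]
tcp_rot: [-3.141, 0.001, 0.471]
contact_force: [-0.5, 0.2, -5.8]
grip_width: 41.3
time: 11.13
tool_pos: [512.2, -33.4, 427.6]
tcp_rot: [-3.142, 0.0, 0.471]
contact_force: [-0.1, 0.2, -5.7]
grip_width: 41.1
[512.21547214 -33.4179161  427.60882901] [-3.14157695e+00  1.74702791e-04  4.70823574e-01] [-0.    -0.002 -0.002 -0.     0.001 -0.   ] [-0.13856578  0.2383813  -5.69734504]
```

View pics/fin.png

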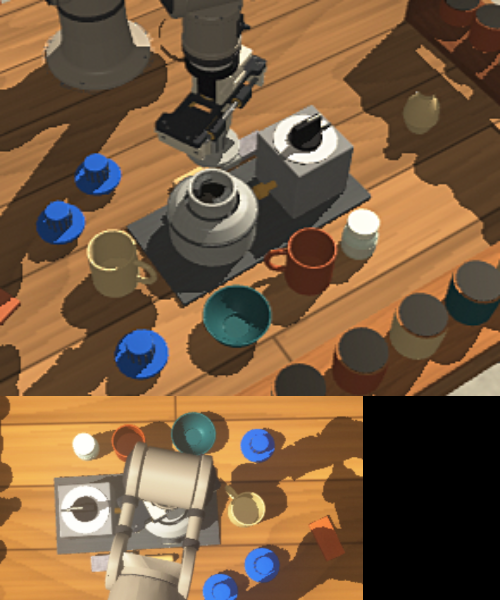

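The picture shows the pot open (neck at (212,195)) with the cap held level above it at (212,145), the pointer at the mark, and everything else in place. I'm handing the job in.

```bash
python3 -c "
from plant import close_job
print(close_job())"
```

```text
the job is handed in; nothing more can be done
None
```

The glaze pot is open and the job is handed in; the clock read about 11.1 s at the last move.

- **Vent knob:** I turned it anticlockwise about 71° until its pointer met the index mark, then let go. The close-up after release showed the pointer within about half a degree of the mark.
- **Cap:** Anticlockwise hit the hard stop, at about 0.7 N m with the fingers slipping. Clockwise it turned freely for 86° from that stop, roughly 75° from its start. An 8 mm test lift met no thread resistance.
- **Final state:** I raised the cap 100 mm straight up above the neck. It is held level and still, with the grip at 41 mm and about 5.7 N carried, slightly above what 400 g would weigh.
- **Surroundings:** The final scene and top pictures show the pots, jar, brush, tile and blue look-alike caps apparently where they were. I compared these by eye only. The arm hides part of the brush in the top view.

My first estimate of the station position, from the plate outline in the top camera, disagreed with the wrist camera by up to about 7 mm. I used the wrist camera, and both grasps worked.

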